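# Put away the ware after a gel run

## Robot

A 6-joint arm with a two-finger parallel gripper is mounted at the origin on a cart in front of the work surface, level with it; the furniture and walls round the work are solid. World frame = base frame: x ahead of the robot, y to its left, z up, the work surface at z = 0. Lengths are in m, angles in rad, forces in N, time in s.
With the tool pointing down it reaches from about 0.375 to 0.975 m from the base axis. Payload 3.8 kg.
Tool frame: the origin (TCP) lies on the centre line of the jaws, within the pads' length; the fingertips stand 17 mm ahead of it and the grasp point (between the pads) lies 2 mm behind it (bot.tip_extent is the distance from the TCP to the fingertips, in m); z points along the fingers, y is the line along which they close (so a half turn about z gives the same grasp; the last joint's range is limited). The gripper opens to 85 mm and grips with 20 to 120 N. Pads are 22 mm wide; open, the fingers measure 114 mm over their backs; the gripper's body (76 mm by 85 mm) begins 54 mm behind the grasp point. The pads swing forward as they close: fully open they stand 13 mm farther back than shut.
Start: joints at [-1.142, 0.264, 1.604, -0, 1.274, -0.037], TCP at [0.303, -0.603, 0.248] pointing down, gripper open.
Joint ranges: [-2.63, 2.63], [-0.94, 2.18], [0.31, 2.57], [-1.31, 4.45], [0, 2.66], [-2.55, 2.55]. Speed limits (rad/s): [2.57, 2.57, 3.14, 3.14, 3.14, 3.14].

## Interface

Orientations are given as a rotation vector (axis times angle).
In Python, from workcell import readout, read_camera, finish_job, bot gives the robot as it stands.
- The arm moves only by the tool jog_arm, never from a script. Its argument "deltas" is one flat list of numbers, 7 for each row, row after row: the shift along the tool's x, y, z in m, then the turn, a rotation vector about the tool's x, y, z in degrees, then the gripper command: -1 is shut, 1 is fully open, values between are in proportion. A call has 1 to 8 rows; each row is the pose to reach, as a shift and turn from the pose commanded when the call began, along the tool's axes at that moment; what a row does not reach only later rows make up. A row lasts 1/10 s, in which the tool goes at most 50 mm and 8.59 degrees, less where a joint would pass 70% of its speed; a pose out of reach is approached as far as the arm can. A call with a gripper value outside its range is refused whole. The fingers move at their own pace and stop on an object; "squeeze" is the grip in N (left out, the last holds). Time passes only in rows, so rows that repeat a pose let the fingers close. It gives the time, the measured TCP pose, the force, the opening and the grip force at its end, in the units of the state.
- readout.read_state(): the state, without advancing time (a new reading comes with each control period).
- read_camera(name): name is "side" or "top" or "wrist"; returns a dict with "color" (384x512x3 uint8, blue, green, red), "fx", "fy", "cx", "cy" (pixels), "origin" and "attitude" of the camera in the world. Camera axes: x right, y down, z forward; pixel columns grow to the right and rows downward; lengths in m; the calibration is good to about 2 mm. A picture is of the moment at which its call begins. There is no depth.
- finish_job(): hands the job in; it is judged then, once.
The state is a dict: "time": time; "q": joint angles; "joint_vel": joint speeds; "joint_torque": joint torques, N m; "tool_pos": TCP position; "tcp_rot": TCP orientation; "wrist_force": force on the tool from outside, world axes, zero at the start; "torque": the same for the moment, N m; "width": opening from 0.0 (shut) to 1.0 (fully open); "grip_force": force on a finger pad.
Only numpy, scipy, OpenCV 4.12 (cv2) and the standard library are available. Lean on these libraries where they do the work, as an engineer would, in place of code of your own. Each camera call takes 0.05 s, during which the arm holds its last target. There are 200 camera calls.

## Task

Clear up after the gel run: put the tall gel cassette from its drip stand into the empty middle slot of the cassette rack, between the two short cassettes, fully home. Stand the two small vials upright in the vial caddy, one in each bay, and lay the petri dish and the conical tube side by side flat on the floor of the clear square tray. Do not disturb the marker or the yellow tub.

Things in the scene. Friction and masses are not known exactly. Their poses are not given: they have to be found in the camera images.
- gel_cassette: Loose upright grey plate with white windows, 7 thick (x) x 80 wide (y) x 95 tall (z up), 0.09 kg, front and back alike; origin: centre of its lower edge. Starts in a fixed white drip stand (40 x 108 mm, 36 mm high, slot along the plate's width, slot floor 5 mm above the worktop; the stand's middle within 6 mm of the plate's). Pinch it across its thickness near the top edge.
- cassette_rack: White fixed rack, 86 (x) x 108 (y) mm; origin: centre of its underside, below the empty middle slot, z up. Slots along y at x = -24, 0, 24 mm; the outer two hold fixed cassettes 80 mm wide, tops 65 mm above the worktop. Slot 10 mm wide, 100 long, floor 5 mm above the worktop; end walls 25 high. Guide walls have roof-shaped tops, ridges 36 mm high at x = -12 and 12: a 24 mm wide lead-in mouth.
- vial_caddy: Low grey open caddy with two bays, fixed to the worktop, 58 (x) x 112 (y) x 18 mm high, walls and floor 4 mm thick; origin at the centre of its underside, z up. One divider across the middle makes two bays of 50 x 50 mm, centred at y = -27 and y = +27 mm.
- vial_blue_cap: Loose small glass vial with a blue cap, standing upright, 23 mm diameter, 51 mm tall (body to 44 mm, narrower cap above), 0.02 kg; origin at the centre of its underside, z up.
- vial_grey_cap: Loose small glass vial with a light grey (nearly white) cap, otherwise the same as the blue-capped one: 23 mm diameter, 51 mm tall (body to 44 mm, narrower cap above), 0.02 kg; origin at the centre of its underside, z up.
- ware_tray: Clear square open tray, fixed to the worktop, 170 x 170 x 37 mm high, walls 2 mm thick, inside 162 x 162 mm, floor 2 mm thick; origin at the centre of its underside, z up, x and y along its sides. Takes both the dish and the tube, side by side.
- petri_dish: Loose clear round petri dish with its lid on (one piece), lying flat, 60 mm diameter, 14 mm high, 0.02 kg; origin at the centre of its underside, z up. Pinch across the diameter.
- conical_tube: Loose conical tube with an orange screw cap, lying on its side along its own x, 120 mm long (cap about 20 mm across, body 16 mm), 0.012 kg; origin at the middle of its length on the underside. Pinch across the body at the middle.
- marker: Bystander, not to be moved: blue-capped marker pen, 138 x 12 x 13 mm, lying along its y in the middle of the work; origin at the centre of its underside.
- sharps_tub: Bystander, not to be moved: yellow lidded tub, 70 mm diameter, 71 mm tall, 0.14 kg, standing upright behind the work; origin at the centre of its underside.
Things that resemble listed ones, but are neither listed nor needed, are in the scene too. Leave any green or purple look-alike of the vial_blue_cap alone.

How it is judged:
By the outcome, as a careful person would: the job done as asked, in the order asked, and still so for the second after the job is handed in, with the robot touching nothing.
It also fails if it takes over 120 s, if anything falls off the work surface, if the arm or the gripper's body presses on something with over 40 N, if the wrist force passes 120 N, or if a joint passes its speed limit or range.

## Working session

There is one attempt and no reset: what is moved stays moved. The work goes in short steps, Python scripts to look and compute and a tool call to move; the robot and the scene stay as the last step left them, time stands still between calls to the robot, and variables do not carry over. Pictures are saved under pics/ and viewed, at most 15 in all, crops included, and the job is handed in when it is done.

Besides the shell and the picture viewer there is one more tool, called after "Call:" in YAML: its name, and indented under it one key for each argument. jog_arm: Moves the arm, as the interface text tells. Its arguments: {"type":"object","properties":{"deltas":{"type":"array"},"squeeze":{"type":"number"}},"required":["deltas"]}

```bash
mkdir -p pics
cat > h.py <<'E'
import numpy as np, cv2
from scipy.spatial.transform import Rotation as R
from workcell import readout, read_camera, finish_job, bot
def ray(c,u,v):
    A=np.array(c["attitude"]); 
    if A.shape!=(3,3): A=R.from_rotvec(A).as_matrix() if A.size==3 else R.from_quat(A).as_matrix()
    return np.array(c["origin"]), A@np.array([(u-c["cx"])/c["fx"],(v-c["cy"])/c["fy"],1])
def pt(c,u,v,z):
    o,d=ray(c,u,v); return np.round(o+d*(z-o[2])/d[2],4)
def proj(c,p):
    A=np.array(c["attitude"]); 
    if A.shape!=(3,3): A=R.from_rotvec(A).as_matrix()
    q=A.T@(np.array(p)-c["origin"]); return np.round([c["fx"]*q[0]/q[2]+c["cx"],c["fy"]*q[1]/q[2]+c["cy"]],1)
E
python3 - <<'E'
from h import *
import pickle
for n in ("top","side"):
    c=read_camera(n); pickle.dump(c,open(n+".pkl","wb"))
    print(n,c["fx"],c["origin"],np.round(c["attitude"],3).tolist())
    cv2.imwrite(f"pics/{n}0.png",cv2.resize(c["color"],(800,600),interpolation=cv2.INTER_CUBIC))
s=readout.read_state(); print(s["tool_pos"],s["tcp_rot"],s["width"],bot.tip_extent)
print(R.from_rotvec(s["tcp_rot"]).as_matrix().round(3))
E
```

```text
top 355.9061806475226 [ 0.48084793 -0.00327269  1.05946055] [-2.153, 2.196, -0.109]
side 377.2269644585679 [0.30443349 0.7826317  0.54227073] [-0.456, 2.563, -1.443]
[ 0.30290612 -0.6024838   0.24704085] [-3.05474329e+00 -7.24585377e-01  6.32877576e-04] 0.999113661067321 0.017
[[ 0.893  0.449 -0.001]
 [ 0.449 -0.893  0.002]
 [ 0.    -0.002 -1.   ]]
```

View pics/top0.png

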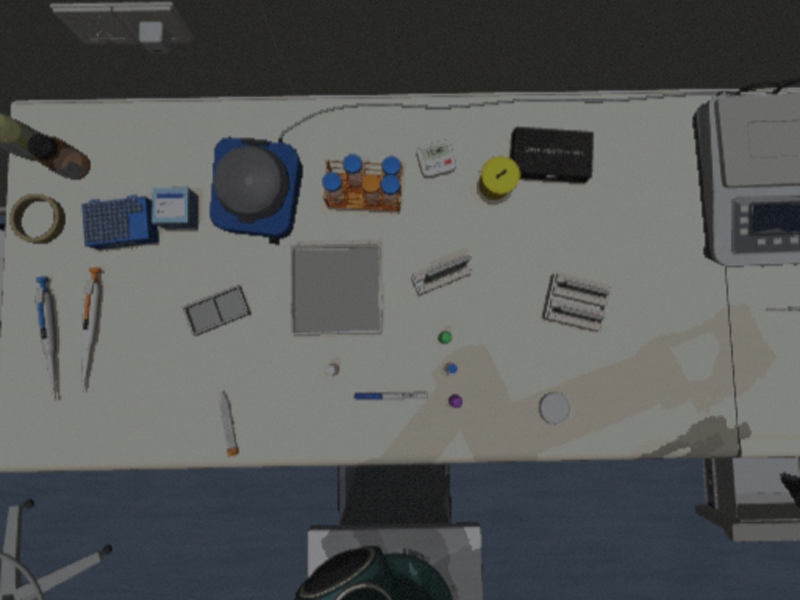

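View pics/side0.png

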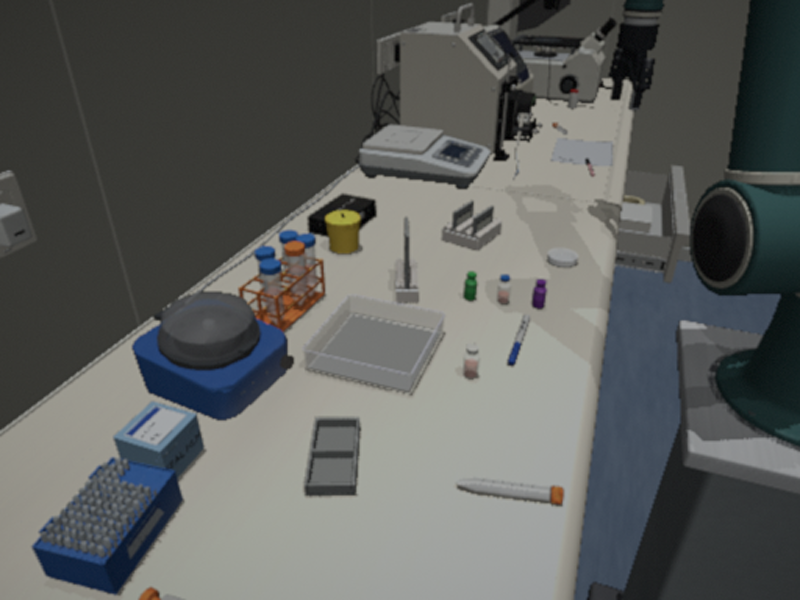

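The top picture (800x600 scale) shows the cassette in its stand at about (443,272), the rack at (577,302), and the tray at (337,289). The caddy is at (217,310), the dish at (554,408), the tube at (229,423), the marker at (391,396) and the tub at (500,176).

Vial candidates are green (445,337), blue (451,369), purple (456,401) and white/grey (332,369). The blue and grey ones fit, and I'll confirm them in a crop.

Run:
```python
from h import *
import pickle
c=pickle.load(open("top.pkl","rb"))
for n,(x,y) in {"R":(257,152),"L":(115,180)}.items():
    im=c["color"][y:y+116,x:x+145]; im=cv2.convertScaleAbs(im,alpha=1.3)
    cv2.imwrite(f"pics/c{n}.png",cv2.resize(im,None,fx=5,fy=5,interpolation=cv2.INTER_CUBIC))
```

```text
(no output)
```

View pics/cR.png

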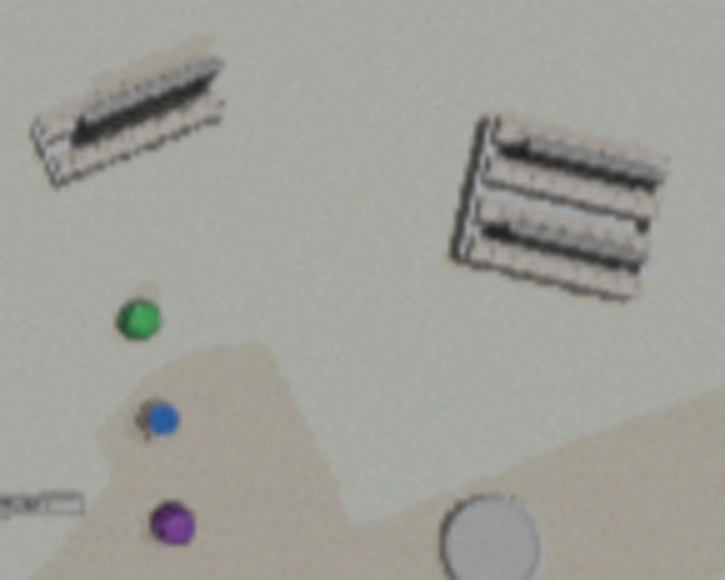

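View pics/cL.png

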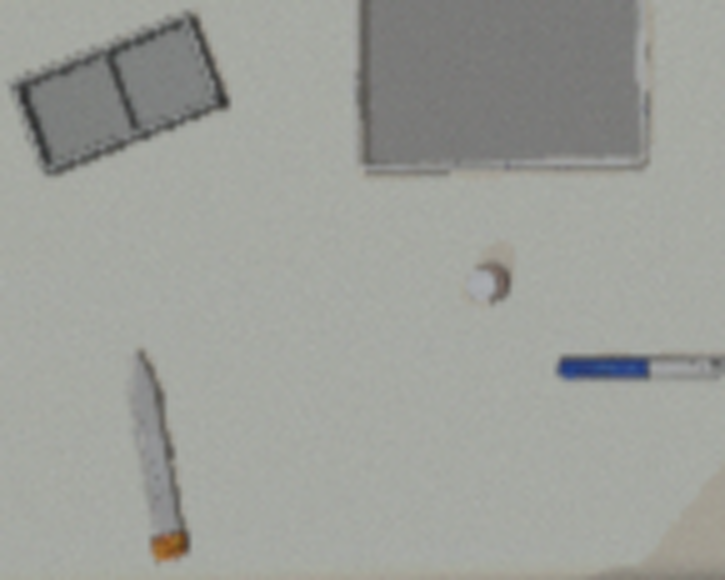

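Cap positions in the crops are blue R(163,419) and grey L(483,284), with green and purple plainly separate.

Run:
```python
from h import *
import pickle
c=pickle.load(open("top.pkl","rb"))
r=lambda u,v,z: pt(c,257+u/5-.4,152+v/5-.4,z)
l=lambda u,v,z: pt(c,115+u/5-.4,180+v/5-.4,z)
print("plate top",r(80,122,.1),r(222,62,.1))
print("stand", r(37,122,.036),r(60,185,.036),r(222,118,.036))
print("rack",r(487,115,.025),r(457,262,.025),r(660,160,.025),r(630,300,.02))
print("rack ends of mid slot",r(482,200,.025),r(648,228,.025))
print("rack cassette tops",r(512,135,.065),r(665,175,.065),r(490,222,.065),r(645,262,.065))
print("blue",r(163,419,.051),"green",r(140,318,.051),"purple",r(174,523,.051),"grey",l(483,284,.051),"dish",r(492,546,.014))
print("caddy",[l(*p,.018) for p in((15,88),(193,13),(228,103),(50,173))],l(124,92,.018))
print("tube",l(141,350,.005),l(170,558,.012))
print("marker",l(560,368,.006),r(84,503,.006), "tub",pt(c,500*.64,176*.64,.071))
for k in((293,244),(382,244),(383,334),(292,335)): print("tray",pt(c,k[0]*.64,k[1]*.64,.037))
```

```text
plate top [ 0.6062 -0.0641  0.1   ] [ 0.6376 -0.1424  0.1   ]
stand [ 0.615  -0.0432  0.036 ] [ 0.5781 -0.0557  0.036 ] [ 0.6153 -0.1506  0.036 ]
rack [ 0.6154 -0.3078  0.025 ] [ 0.5295 -0.2862  0.025 ] [ 0.5869 -0.408   0.025 ] [ 0.5056 -0.3877  0.02  ]
rack ends of mid slot [ 0.5655 -0.3025  0.025 ] [ 0.5472 -0.3987  0.025 ]
rack cassette tops [ 0.5986 -0.3096  0.065 ] [ 0.5743 -0.3947  0.065 ] [ 0.5497 -0.2949  0.065 ] [ 0.5256 -0.3807  0.065 ]
blue [ 0.4433 -0.1096  0.051 ] green [ 0.5002 -0.0983  0.051 ] purple [ 0.3855 -0.114   0.051 ] grey [0.445  0.1096 0.051 ] dish [ 0.3651 -0.3021  0.014 ]
caddy [array([0.5632, 0.3862, 0.018 ]), array([0.6054, 0.2824, 0.018 ]), array([0.5519, 0.2616, 0.018 ]), array([0.5131, 0.3651, 0.018 ])] [0.5596 0.3225 0.018 ]
tube [0.4091 0.3151 0.005 ] [0.291  0.2952 0.012 ]
marker [0.3938 0.0701 0.006 ] [ 0.3939 -0.0667  0.006 ] tub [ 0.7893 -0.2057  0.071 ]
tray [0.6774 0.178  0.037 ]
tray [0.6742 0.0123 0.037 ]
tray [0.5069 0.0135 0.037 ]
tray [0.5084 0.1803 0.037 ]
```

```bash
cat >> h.py <<'E'
def plan(*ts):
    """targets (x,y,z,yaw of tool y in deg, mod 180) -> tool-frame shift mm and turn deg"""
    s=readout.read_state(); R0=R.from_rotvec(s["tcp_rot"]); p0=np.array(s["tool_pos"])
    print("t",round(s["time"],2),"pos",p0.round(4),"yaw",np.degrees(np.arctan2(*R0.as_matrix()[[1,0],1])).round(1),"w",round(s["width"],3),"F",np.round(s["wrist_force"],1),"q",np.round(s["q"],2))
    for x,y,z,a in ts:
        best=None
        for k in (a,a+180):
            k=np.radians(k); Y=np.array([np.cos(k),np.sin(k),0]); Z=np.array([0,0,-1.])
            rv=(R0.inv()*R.from_matrix(np.c_[np.cross(Y,Z),Y,Z])).as_rotvec(degrees=True)
            if best is None or np.linalg.norm(rv)<np.linalg.norm(best): best=rv
        print((x,y,z,a),"->",(R0.inv().apply(np.array([x,y,z])-p0)).round(4).tolist(),best.round(1).tolist())
def wrist(name,crop=None):
    import pickle
    c=read_camera("wrist"); pickle.dump(c,open("wrist.pkl","wb"))
    cv2.imwrite(f"pics/{name}.png",cv2.resize(cv2.convertScaleAbs(c["color"],alpha=1.3),(800,600),interpolation=cv2.INTER_CUBIC)); return c
E
python3 -c "
from h import *
plan((.618,-.102,.25,21.5))"
```

```text
t 0.1 pos [ 0.3029 -0.6025  0.247 ] yaw -63.3 w 0.999 F [ 0.3 -0.9 -0.2] q [-1.14  0.26  1.61  0.    1.27 -0.04]
(0.618, -0.102, 0.25, 21.5) -> [0.5063, -0.3057, -0.0023] [-0.1, -0.1, -84.8]
```

Call:
jog_arm:
  deltas: [0.506, -0.306, 0, 0, 0, -85, 1, 0.506, -0.306, 0, 0, 0, -85, 1, 0.506, -0.306, 0, 0, 0, -85, 1, 0.506, -0.306, 0, 0, 0, -85, 1, 0.506, -0.306, 0, 0, 0, -85, 1, 0.506, -0.306, 0, 0, 0, -85, 1, 0.506, -0.306, 0, 0, 0, -85, 1, 0.506, -0.306, 0, 0, 0, -85, 1]

```text
time: 0.9
tool_pos: [0.5164, -0.2624, 0.2479]
tcp_rot: [-2.106, -2.33, 0.0]
wrist_force: [0.1, -0.4, -0.7]
width: 1.0
grip_force: 0.0
```

```bash
python3 -c "
from h import *
plan((.618,-.102,.25,21.5))"
```

```text
t 0.9 pos [ 0.5164 -0.2624  0.2479] yaw 5.8 w 1.0 F [ 0.1 -0.4 -0.7] q [-0.51  0.08  1.81 -0.    1.24 -0.61]
(0.618, -0.102, 0.25, 21.5) -> [0.1493, 0.1172, -0.0021] [-0.0, -0.0, -15.7]
```

Call:
jog_arm:
  deltas: [0.149, 0.117, 0, 0, 0, -15.7, 1, 0.149, 0.117, 0, 0, 0, -15.7, 1, 0.149, 0.117, 0, 0, 0, -15.7, 1, 0.149, 0.117, 0, 0, 0, -15.7, 1, 0.149, 0.117, 0, 0, 0, -15.7, 1, 0.149, 0.117, 0, 0, 0, -15.7, 1]

```text
time: 1.5
tool_pos: [0.6182, -0.1041, 0.2475]
tcp_rot: [-1.772, -2.592, 0.002]
wrist_force: [-0.3, -0.2, -0.5]
width: 1.004
grip_force: 0.0
```

```bash
python3 -c "
from h import *
plan((.618,-.102,.25,21.5))
c=wrist('w1'); print(c['origin'],np.round(c['attitude'],3),c['fx'])"
```

```text
t 1.5 pos [ 0.6182 -0.1041  0.2475] yaw 21.3 w 1.004 F [-0.3 -0.2 -0.5] q [-0.21  0.18  1.71 -0.    1.26 -0.58]
(0.618, -0.102, 0.25, 21.5) -> [0.002, 0.0006, -0.0025] [-0.1, -0.0, -0.2]
[ 0.59341449 -0.04184281  0.37291054] [2.829 0.531 0.068] 297.7995923590233
```

View pics/w1.png

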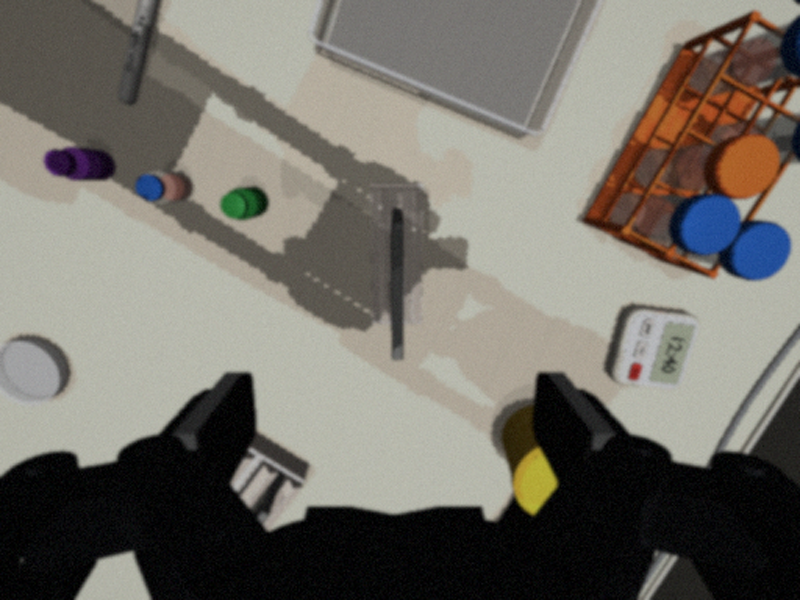

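The plate top is a dark bar from (398,208) to (398,358), nearly parallel to the image columns and centred between the jaws. The blue, green and purple vials are at the left.

Run:
```python
from h import *
import pickle
c=pickle.load(open("wrist.pkl","rb")); s=.64
a=pt(c,397.5*s,357*s,.1);b=pt(c,398*s,208*s,.1);print(a,b,np.linalg.norm(a-b),np.degrees(np.arctan2(*(b-a)[[1,0]]))-90,(a+b)/2)
print("end mid row proj",proj(c,(.6034,-.0651,.1))/s,proj(c,(.6034,-.0651,.036))/s)
m=(a+b)/2
plan((*m[:2],.15,20.5),(*m[:2],.09,20.5))
```

```text
[ 0.6354 -0.145   0.1   ] [ 0.6021 -0.0591  0.1   ] 0.09212871430775531 21.18932305352935 [ 0.61875 -0.10205  0.1    ]
end mid row proj [396.25    218.59375] [396.09375 210.15625]
t 1.55 pos [ 0.6178 -0.1051  0.2476] yaw 21.2 w 0.999 F [-0.2  0.5 -0.3] q [-0.21  0.17  1.71 -0.    1.26 -0.58]
(np.float64(0.6187499999999999), np.float64(-0.10205), 0.15, 20.5) -> [0.0025, 0.0021, 0.0976] [-0.1, -0.0, 0.7]
(np.float64(0.6187499999999999), np.float64(-0.10205), 0.09, 20.5) -> [0.0025, 0.0022, 0.1576] [-0.1, -0.0, 0.7]
```

Call:
jog_arm:
  deltas: [0, 0.002, 0.04, 0, 0, 0, 1, 0, 0.002, 0.08, 0, 0, 0, 1, 0, 0.002, 0.115, 0, 0, 0, 1, 0, 0.002, 0.135, 0, 0, 0, 1, 0, 0.002, 0.155, 0, 0, 0, 1, 0, 0.002, 0.155, 0, 0, 0, -1, 0, 0.002, 0.155, 0, 0, 0, -1, 0, 0.002, 0.155, 0, 0, 0, -1]
  squeeze: 40

```text
time: 2.35
tool_pos: [0.6211, -0.1053, 0.095]
tcp_rot: [1.776, 2.588, 0.001]
wrist_force: [-0.3, -0.0, 0.4]
width: 0.516
grip_force: 0.0
```

Call:
jog_arm:
  deltas: [0, 0, 0, 0, 0, 0, -1, 0, 0, 0, 0, 0, 0, -1, 0, 0, 0, 0, 0, 0, -1, 0, 0, 0, 0, 0, 0, -1]

```text
time: 2.75
tool_pos: [0.6209, -0.1045, 0.0946]
tcp_rot: [1.775, 2.59, 0.0]
wrist_force: [-1.7, -2.0, 6.0]
width: 0.076
grip_force: 40.3
```

```bash
python3 -c "
from h import *
plan((.5593,-.3474,.23,-15.3))"
```

```text
t 2.75 pos [ 0.6209 -0.1045  0.0946] yaw 21.2 w 0.076 F [-1.7 -2.   6. ] q [-0.21  0.31  1.84 -0.    0.98 -0.58]
(0.5593, -0.3474, 0.23, -15.3) -> [-0.2045, -0.145, -0.1353] [0.1, 0.0, 36.5]
```

Call:
jog_arm:
  deltas: [0, 0, -0.02, 0, 0, 0, -1, 0, 0, -0.05, 0, 0, 0, -1, 0, 0, -0.09, 0, 0, 0, -1, 0, 0, -0.12, 0, 0, 0, -1, -0.204, -0.145, -0.12, 0, 0, 36.5, -1, -0.204, -0.145, -0.12, 0, 0, 36.5, -1, -0.204, -0.145, -0.12, 0, 0, 36.5, -1, -0.204, -0.145, -0.12, 0, 0, 36.5, -1]

```text
time: 3.55
tool_pos: [0.5703, -0.2992, 0.213]
tcp_rot: [-2.467, -1.944, -0.0]
wrist_force: [0.0, 0.1, -1.0]
width: 0.075
grip_force: 39.5
```

```bash
python3 -c "
from h import *
plan((.5593,-.3474,.215,-15.3))"
```

```text
t 3.55 pos [ 0.5703 -0.2992  0.213 ] yaw -13.5 w 0.075 F [ 0.   0.1 -1. ] q [-0.52  0.23  1.71  0.    1.2  -0.29]
(0.5593, -0.3474, 0.215, -15.3) -> [-0.0494, 0.0006, -0.002] [-0.0, -0.0, 1.8]
```

Call:
jog_arm:
  deltas: [-0.0494, 0, 0, 0, 0, 1.8, -1, -0.0494, 0, 0, 0, 0, 1.8, -1, -0.0494, 0, 0, 0, 0, 1.8, -1, -0.0494, 0, 0, 0, 0, 1.8, -1]

```text
time: 3.95
tool_pos: [0.5597, -0.3451, 0.2127]
tcp_rot: [-2.491, -1.912, -0.0]
wrist_force: [0.5, 0.0, -0.8]
width: 0.077
grip_force: 39.5
```

```bash
python3 -c "
from h import *
plan((.5593,-.3474,.215,-15.3))
c=wrist('w2'); print(c['origin'])"
```

```text
t 3.95 pos [ 0.5597 -0.3451  0.2127] yaw -15.0 w 0.077 F [ 0.5  0.  -0.8] q [-0.59  0.26  1.68  0.    1.21 -0.33]
(0.5593, -0.3474, 0.215, -15.3) -> [-0.0023, 0.0002, -0.0023] [-0.1, -0.1, 0.3]
[ 0.57629475 -0.2807872   0.33816914]
```

View pics/w2.png

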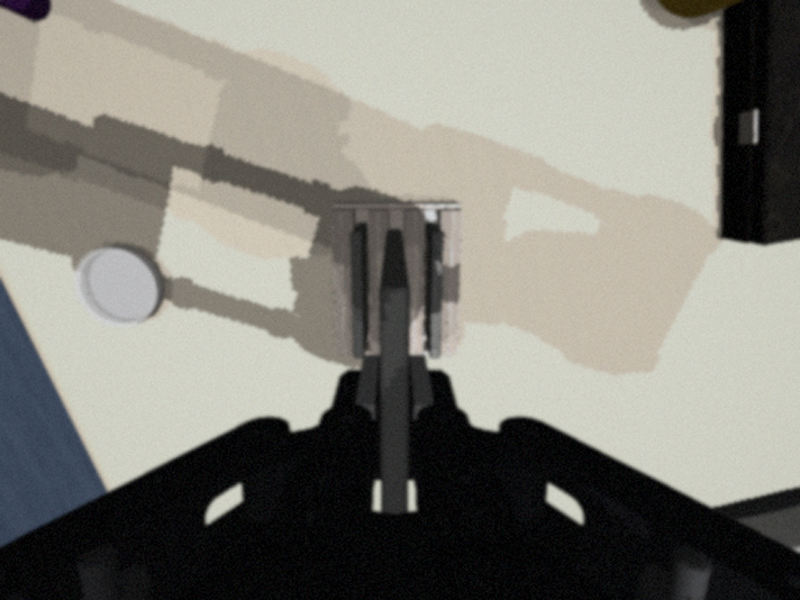

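The rack is below. Its near end wall runs from (335,205) to (460,203), and the outer cassettes span x 351–441 on their outer edges. The held plate's lower edge is at x≈395.

Run:
```python
from h import *
import pickle
c=pickle.load(open("wrist.pkl","rb")); s=.64
q=lambda u,v,z: pt(c,u*s,v*s,z)
w1,w2=q(335,205.5,.025),q(460,203,.025); print("wall",w1,w2,np.linalg.norm(w1-w2),np.degrees(np.arctan2(*(w2-w1)[[1,0]])))
l1,r1=q(352,228,.065),q(441,226,.065); l2,r2=q(352,356,.065),q(441,356,.065)
print("outer",l1,r1,l2,r2,np.linalg.norm(l1-r1),"mid",(l1+r1)/2,(l2+r2)/2)
d=(r2+l2-r1-l1); print(np.degrees(np.arctan2(d[1],d[0]))+90, np.linalg.norm(d)/2)
m=(w1+w2)/2; a=np.radians(-15.3); print("centre from wall",m-54e-3*np.array([-np.sin(a),np.cos(a),0]))
T=R.from_rotvec(readout.read_state()["tcp_rot"]).as_matrix(); p=readout.read_state()["tool_pos"]
print("held lower near end expected px",proj(c,p+T@[.04,0,.09])/s,"lower mid x-err line",T[:,1].round(3))
b=q(395,232,p[2]-.09); print("seen lower edge in tool",T.T@(b-p))
```

```text
wall [ 0.5329 -0.2903  0.025 ] [ 0.6131 -0.3101  0.025 ] 0.08260798992833557 -13.868023811782162
outer [ 0.5443 -0.304   0.065 ] [ 0.5947 -0.3163  0.065 ] [ 0.5217 -0.3808  0.065 ] [ 0.5758 -0.3953  0.065 ] 0.051879186578048825 mid [ 0.5695  -0.31015  0.065  ] [ 0.54875 -0.38805  0.065  ]
-14.915393588599542 0.08061620494664827
centre from wall [ 0.55875086 -0.3522861   0.025     ]
held lower near end expected px [395.9375  232.03125] lower mid x-err line [ 0.966 -0.258 -0.001]
seen lower edge in tool [ 0.03994126 -0.00045078  0.0899941 ]
```

Call:
jog_arm:
  deltas: [-0.0035, 0, 0, 0, 0, 0, -1, -0.0035, 0, 0.03, 0, 0, 0, -1, -0.0035, 0, 0.06, 0, 0, 0, -1, -0.0035, 0, 0.075, 0, 0, 0, -1, -0.0035, 0, 0.083, 0, 0, 0, -1, -0.0035, 0, 0.09, 0, 0, 0, -1, -0.0035, 0, 0.095, 0, 0, 0, -1, -0.0035, 0, 0.1, 0, 0, 0, -1]

```text
time: 4.8
tool_pos: [0.5596, -0.35, 0.1143]
tcp_rot: [2.491, 1.911, 0.001]
wrist_force: [-0.1, -1.0, -0.5]
width: 0.078
grip_force: 39.4
```

```bash
python3 -c "
from h import *
plan((.559,-.3485,.0946,-15))
s=readout.read_state();print(s['torque'])"
```

```text
t 4.8 pos [ 0.5596 -0.35    0.1143] yaw -15.0 w 0.078 F [-0.1 -1.  -0.5] q [-0.6   0.34  1.76  0.    1.04 -0.33]
(0.559, -0.3485, 0.0946, -15) -> [0.0013, -0.001, 0.0197] [0.1, 0.0, -0.0]
[ 0.00351     0.0208842  -0.02482452]
```

Call:
jog_arm:
  deltas: [0, 0, 0.004, 0, 0, 0, -1, 0, 0, 0.008, 0, 0, 0, -1, 0, 0, 0.012, 0, 0, 0, -1, 0, 0, 0.015, 0, 0, 0, -1, 0, 0, 0.017, 0, 0, 0, -1, 0, 0, 0.019, 0, 0, 0, -1, 0, 0, 0.019, 0, 0, 0, -1]

```text
time: 5.5
tool_pos: [0.559, -0.3497, 0.0947]
tcp_rot: [2.493, 1.911, 0.0]
wrist_force: [-0.1, 0.4, 0.5]
width: 0.075
grip_force: 39.6
```

```bash
python3 -c "
from h import *
plan((.559,-.3485,.0946,-15))
s=readout.read_state();print(s['torque'])"
```

```text
t 5.5 pos [ 0.559  -0.3497  0.0947] yaw -15.0 w 0.075 F [-0.1  0.4  0.5] q [-0.6   0.36  1.77  0.    1.   -0.33]
(0.559, -0.3485, 0.0946, -15) -> [0.0011, -0.0003, 0.0001] [0.0, 0.0, -0.0]
[ 0.01991705  0.06114461 -0.00100286]
```

Call:
jog_arm:
  deltas: [0, 0, 0.001, 0, 0, 0, -1, 0, 0, 0.002, 0, 0, 0, -1, 0, 0, 0.002, 0, 0, 0, -1]

```text
time: 5.8
tool_pos: [0.5593, -0.3498, 0.0946]
tcp_rot: [2.492, 1.911, 0.001]
wrist_force: [-2.7, 3.2, 10.1]
width: 0.076
grip_force: 41.0
```

Call:
jog_arm:
  deltas: [0, 0, 0, 0, 0, 0, 0, 0, 0, 0, 0, 0, 0, 0, 0, 0, 0, 0, 0, 0, 0, 0, 0, 0, 0, 0, 0, 0, 0, 0, -0.02, 0, 0, 0, 0, 0, 0, -0.05, 0, 0, 0, 0, 0, 0, -0.1, 0, 0, 0, 0, 0, 0, -0.15, 0, 0, 0, 0]

```text
time: 6.6
tool_pos: [0.5579, -0.349, 0.2421]
tcp_rot: [-2.491, -1.91, 0.002]
wrist_force: [1.4, -1.4, 0.1]
width: 0.5
grip_force: 0.0
```

```bash
python3 -c "
from h import *
plan((.445,-.1095,.16,13))
c=wrist('w3')"
```

```text
t 6.6 pos [ 0.5579 -0.349   0.2421] yaw -15.0 w 0.5 F [ 1.4 -1.4  0.1] q [-0.6   0.24  1.65  0.    1.26 -0.33]
(0.445, -0.1095, 0.16, 13) -> [0.202, -0.1709, 0.0829] [-0.2, -0.1, -28.0]
```

View pics/w3.png

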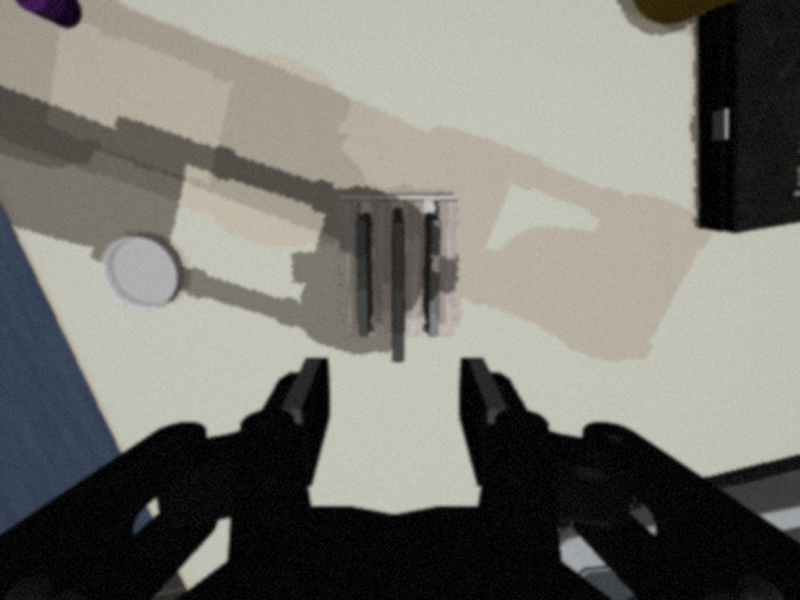

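The cassette stands centred between the two short ones, seated with a 10 N contact at floor height. Next is the blue vial, closing across the row of look-alikes.

```bash
python3 -c "
from h import *
plan((.4433,-.1096,.2,98))"
```

```text
t 6.65 pos [ 0.5622 -0.3519  0.2544] yaw -15.0 w 0.497 F [ 1.6 -1.7  6.7] q [-0.6   0.23  1.63 -0.    1.26 -0.33]
(0.4433, -0.1096, 0.2, 98) -> [0.2034, -0.1784, 0.0511] [0.8, -0.2, 67.0]
```

Call:
jog_arm:
  deltas: [0.203, -0.175, 0.045, 0, 0, 67, 0.2, 0.203, -0.175, 0.045, 0, 0, 67, 0.2, 0.203, -0.175, 0.045, 0, 0, 67, 0.2, 0.203, -0.175, 0.045, 0, 0, 67, 0.2, 0.203, -0.175, 0.045, 0, 0, 67, 0.2, 0.203, -0.175, 0.045, 0, 0, 67, 0.2, 0.203, -0.175, 0.045, 0, 0, 67, 0.2, 0.203, -0.175, 0.045, 0, 0, 67, 0.2]

```text
time: 7.45
tool_pos: [0.4417, -0.1071, 0.1969]
tcp_rot: [3.134, 0.212, 0.0]
wrist_force: [0.2, -0.3, -0.1]
width: 0.596
grip_force: 0.0
```

Call:
jog_arm:
  deltas: [0, 0, 0, 0, 0, 0, 0.2, 0, 0, 0, 0, 0, 0, 0.2]

```text
time: 7.65
tool_pos: [0.4424, -0.1082, 0.1972]
tcp_rot: [3.134, 0.223, 0.0]
wrist_force: [-0.6, -1.1, 0.1]
width: 0.597
grip_force: 0.0
```

```bash
python3 -c "
from h import *
plan((.4433,-.1096,.2,98))
c=wrist('w4')"
```

```text
t 7.65 pos [ 0.4424 -0.1082  0.1972] yaw -81.9 w 0.597 F [-0.6 -1.1  0.1] q [-0.29 -0.12  2.11 -0.    1.15  1.13]
(0.4433, -0.1096, 0.2, 98) -> [0.0007, 0.0015, -0.0028] [0.0, -0.0, 0.1]
```

View pics/w4.png

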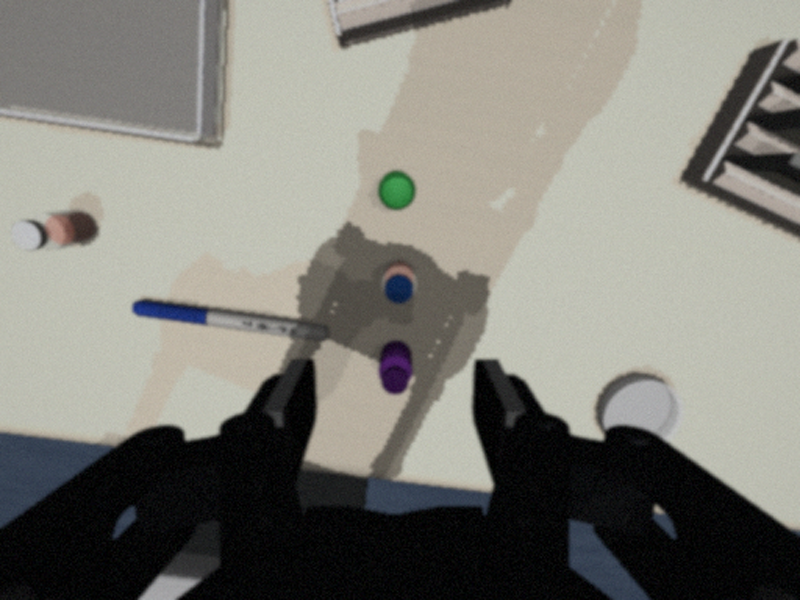

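Close up, the blue cap is at (398,290) between green (397,190) and purple (397,378). The grey cap is at (27,235).

Run:
```python
from h import *
import pickle
c=pickle.load(open("wrist.pkl","rb")); s=.64
q=lambda u,v,z: pt(c,u*s,v*s,z)
b=q(398,290,.051); print("blue",b,"grey",q(26,235,.051),"dish",q(641,407,.014),"marker end",q(325,331,.006),"purple",q(396,382,.051))
plan((*b[:2],.12,98),(*b[:2],.04,98))
```

```text
blue [ 0.4407 -0.1107  0.051 ] grey [0.4428 0.1088 0.051 ] dish [ 0.3691 -0.3015  0.014 ] marker end [ 0.3921 -0.0651  0.006 ] purple [ 0.3808 -0.1181  0.051 ]
t 7.7 pos [ 0.4424 -0.1082  0.1972] yaw -81.9 w 0.598 F [-0.7  0.1  0.2] q [-0.29 -0.12  2.11  0.    1.15  1.13]
(np.float64(0.4407), np.float64(-0.1107), 0.12, 98) -> [-0.0021, 0.0022, 0.0772] [-0.0, 0.0, 0.1]
(np.float64(0.4407), np.float64(-0.1107), 0.04, 98) -> [-0.0021, 0.0022, 0.1572] [-0.0, 0.0, 0.1]
```

Call:
jog_arm:
  deltas: [-0.001, 0.002, 0.04, 0, 0, 0, 0.2, -0.001, 0.002, 0.08, 0, 0, 0, 0.2, -0.001, 0.002, 0.115, 0, 0, 0, 0.2, -0.001, 0.002, 0.14, 0, 0, 0, 0.2, -0.001, 0.002, 0.157, 0, 0, 0, 0.2, -0.001, 0.002, 0.157, 0, 0, 0, 0.2, -0.001, 0.002, 0.157, 0, 0, 0, -1, -0.001, 0.002, 0.157, 0, 0, 0, -1]
  squeeze: 25

```text
time: 8.5
tool_pos: [0.4429, -0.1108, 0.0415]
tcp_rot: [3.133, 0.219, 0.003]
wrist_force: [-0.2, -0.5, 0.1]
width: 0.267
grip_force: 0.3
```

Call:
jog_arm:
  deltas: [0, 0, 0, 0, 0, 0, -1, 0, 0, 0, 0, 0, 0, -1, 0, 0, 0, 0, 0, 0, -1, 0, 0, -0.03, 0, 0, 0, -1, 0, 0, -0.07, 0, 0, 0, -1, 0, 0, -0.11, 0, 0, 0, -1, 0, 0, -0.14, 0, 0, 0, -1]

```text
time: 9.2
tool_pos: [0.4422, -0.1103, 0.183]
tcp_rot: [3.133, 0.218, 0.004]
wrist_force: [1.5, 0.1, 0.1]
width: 0.251
grip_force: 24.7
```

Run:
```python
from h import *
# caddy from top-cam corners
C=np.array([[.5632,.3862],[.6054,.2824],[.5519,.2616],[.5131,.3651]])
m=C.mean(0); e=(C[0]+C[3]-C[1]-C[2]); e/=np.linalg.norm(e); print(m,e,np.degrees(np.arctan2(e[1],e[0])))
print("bays",m-27e-3*e,m+27e-3*e)
plan((*(m-27e-3*e),.185,98))
```

```text
[0.5584   0.323825] [-0.36394189  0.93142166] 111.34247939022144
bays [0.56822643 0.29867662] [0.54857357 0.34897338]
t 9.2 pos [ 0.4422 -0.1103  0.183 ] yaw -82.0 w 0.251 F [1.5 0.1 0.1] q [-0.3  -0.11  2.13  0.    1.12  1.13]
(np.float64(0.5682264310655412), np.float64(0.2986766153100409), 0.185, 98) -> [0.1816, -0.3876, -0.002] [0.1, -0.1, -0.0]
```

Run:
```python
from h import *
s=readout.read_state(); T=R.from_rotvec(s["tcp_rot"]); print(T.inv().apply(np.array([.5486,.349,.18])-s["tool_pos"]))
```

```text
[ 0.16908263 -0.44014803  0.00291819]
```

Call:
jog_arm:
  deltas: [0.169, -0.44, 0, 0, 0, -103, -1, 0.169, -0.44, 0, 0, 0, -103, -1, 0.169, -0.44, 0, 0, 0, -103, -1, 0.169, -0.44, 0, 0, 0, -103, -1, 0.169, -0.44, 0, 0, 0, -103, -1, 0.169, -0.44, 0, 0, 0, -103, -1, 0.169, -0.44, 0, 0, 0, -103, -1, 0.169, -0.44, 0, 0, 0, -103, -1]

```text
time: 10.0
tool_pos: [0.5317, 0.2816, 0.1802]
tcp_rot: [2.457, 1.958, -0.0]
wrist_force: [0.1, -1.1, 0.4]
width: 0.25
grip_force: 24.7
```

Run:
```python
from h import *
plan((.5486,.349,.18,21))
```

```text
t 10.0 pos [0.5317 0.2816 0.1802] yaw -12.9 w 0.25 F [ 0.1 -1.1  0.4] q [ 0.45  0.18  1.84 -0.    1.13  0.67]
(0.5486, 0.349, 0.18, 21) -> [0.0695, 0.0014, 0.0002] [-0.0, 0.0, -33.9]
```

Call:
jog_arm:
  deltas: [0.0695, 0.001, 0, 0, 0, -34, -1, 0.0695, 0.001, 0, 0, 0, -34, -1, 0.0695, 0.001, 0, 0, 0, -34, -1, 0.0695, 0.001, 0, 0, 0, -34, -1, 0.0695, 0.001, 0, 0, 0, -34, -1, 0.0695, 0.001, 0, 0, 0, -34, -1, 0.0695, 0.001, 0, 0, 0, -34, -1]

```text
time: 10.7
tool_pos: [0.5488, 0.3466, 0.1803]
tcp_rot: [-1.789, -2.582, 0.0]
wrist_force: [0.1, 0.4, -0.4]
width: 0.249
grip_force: 24.7
```

```bash
python3 -c "
from h import *
plan((.5486,.349,.18,21))
c=wrist('w5')"
```

```text
t 10.7 pos [0.5488 0.3466 0.1803] yaw 20.6 w 0.249 F [ 0.1  0.4 -0.4] q [0.52 0.26 1.73 0.   1.15 0.17]
(0.5486, 0.349, 0.18, 21) -> [0.0024, 0.0007, 0.0003] [-0.0, 0.0, -0.4]
```

View pics/w5.png

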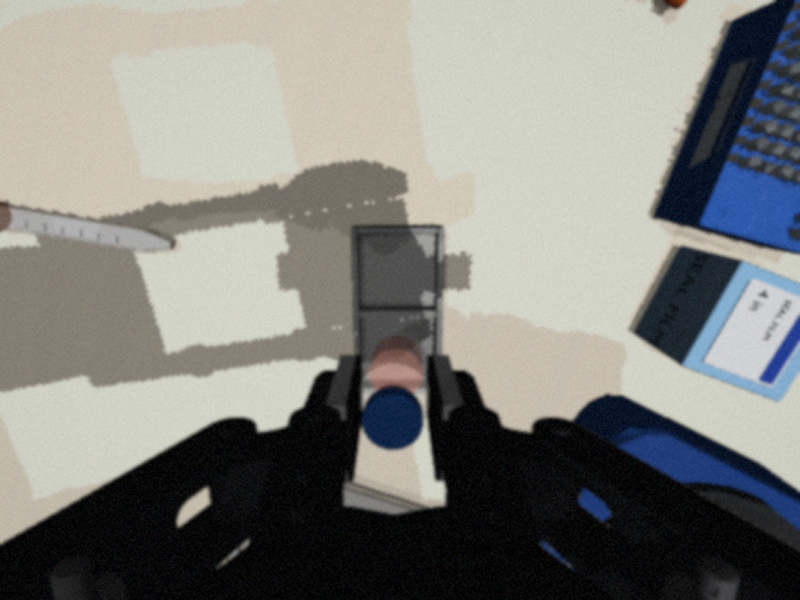

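The caddy is below: far end wall from (353,227) to (443,227), divider at y≈309, left side at x≈355 and right at x≈440. The vial hangs upright in the jaws.

Run:
```python
from h import *
import pickle
c=pickle.load(open("wrist.pkl","rb")); s=.64
q=lambda u,v,z: pt(c,u*s,v*s,z)
a,b=q(353,228,.018),q(443,227,.018); d=q(397,309,.018)
print(a,b,np.linalg.norm(a-b),np.degrees(np.arctan2(*(b-a)[[1,0]])),"div",d,np.linalg.norm((a+b)/2-d))
yy=(a+b)/2-d; yy/=np.linalg.norm(yy); B=d+.027*yy; B2=d-.027*yy; print("bays",B,B2,yy)
plan((B[0],B[1],.18,21),(B[0],B[1],.046,21))
```

```text
[0.5123 0.3698 0.018 ] [0.5639 0.3898 0.018 ] 0.055340401155033164 21.186176440399105 div [0.556  0.3308 0.018 ] 0.0521671352481618
bays [0.54673555 0.35616079 0.018     ] [0.56526445 0.30543921 0.018     ] [-0.34312791  0.93928869  0.        ]
t 10.75 pos [0.5489 0.3465 0.1804] yaw 20.6 w 0.248 F [-0.2 -1.   0.9] q [0.52 0.26 1.73 0.   1.15 0.17]
(np.float64(0.5467355464757473), np.float64(0.3561607945635968), 0.18, 21) -> [0.0098, 0.0014, 0.0004] [0.0, -0.0, -0.4]
(np.float64(0.5467355464757473), np.float64(0.3561607945635968), 0.046, 21) -> [0.0098, 0.0014, 0.1344] [0.0, -0.0, -0.4]
```

Call:
jog_arm:
  deltas: [0.0065, 0.001, 0.03, 0, 0, 0, -1, 0.0065, 0.001, 0.07, 0, 0, 0, -1, 0.0065, 0.001, 0.1, 0, 0, 0, -1, 0.0065, 0.001, 0.12, 0, 0, 0, -1, 0.0065, 0.001, 0.13, 0, 0, 0, -1, 0.0065, 0.001, 0.1345, 0, 0, 0, -1, 0.0065, 0.001, 0.1345, 0, 0, 0, -1]

```text
time: 11.45
tool_pos: [0.548, 0.3534, 0.0466]
tcp_rot: [1.787, 2.584, 0.001]
wrist_force: [-0.1, 0.1, 0.2]
width: 0.25
grip_force: 24.7
```

Call:
jog_arm:
  deltas: [0, 0, 0, 0, 0, 0, -0.2, 0, 0, 0, 0, 0, 0, -0.2, 0, 0, 0, 0, 0, 0, -0.2, 0, 0, -0.02, 0, 0, 0, -0.2, 0, 0, -0.06, 0, 0, 0, -0.1, 0, 0, -0.11, 0, 0, 0, 0, 0, 0, -0.15, 0, 0, 0, 0.2]

```text
time: 12.15
tool_pos: [0.548, 0.3536, 0.1987]
tcp_rot: [1.785, 2.584, 0.003]
wrist_force: [0.4, 0.4, 0.2]
width: 0.597
grip_force: 0.0
```

```bash
python3 -c "
from h import *
plan((.4435,.1095,.2,98),(.4435,.1095,.2,21),(.4435,.1095,.2,45))
c=wrist('w6'); print(proj(c,(.548,.353,.055))/.64,proj(c,(.4435,.1095,.051))/.64)"
```

```text
t 12.15 pos [0.548  0.3536 0.1987] yaw 20.7 w 0.597 F [0.4 0.4 0.2] q [0.53 0.25 1.71 0.   1.18 0.17]
(0.4435, 0.1095, 0.2, 98) -> [-0.1913, -0.1841, -0.0018] [0.1, 0.1, -77.3]
(0.4435, 0.1095, 0.2, 21) -> [-0.1913, -0.1841, -0.0018] [0.1, -0.0, -0.3]
(0.4435, 0.1095, 0.2, 45) -> [-0.1913, -0.1841, -0.0018] [0.1, 0.0, -24.3]
[394.375  290.9375] [136.09375 549.6875 ]
```

View pics/w6.png

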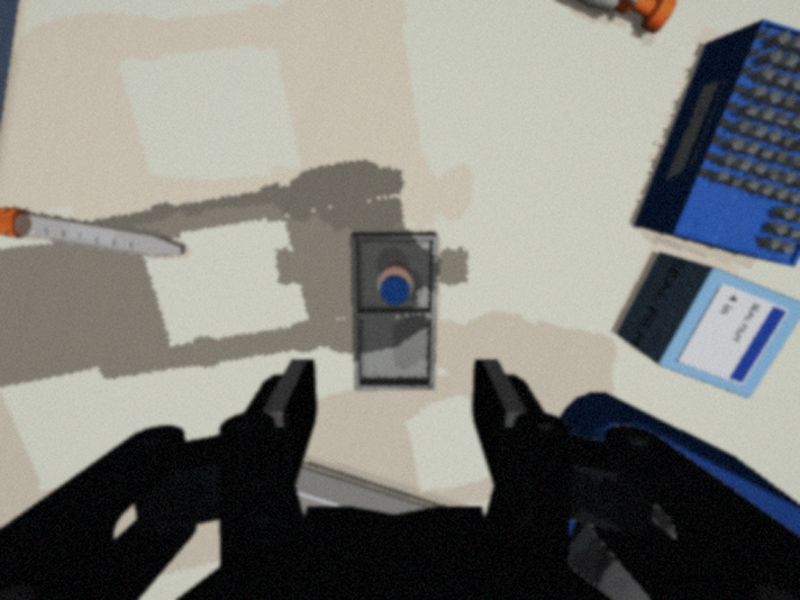

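The blue vial stands upright in the far bay, with its cap at (395,290). The empty bay is centred at (396,350). I go to the grey vial at (0.444, 0.109), where two measurements agree.

Call:
jog_arm:
  deltas: [-0.191, -0.184, 0, 0, 0, 0, 0.2, -0.191, -0.184, 0, 0, 0, 0, 0.2, -0.191, -0.184, 0, 0, 0, 0, 0.2, -0.191, -0.184, 0, 0, 0, 0, 0.2, -0.191, -0.184, 0, 0, 0, 0, 0.2, -0.191, -0.184, 0, 0, 0, 0, 0.2, -0.191, -0.184, 0, 0, 0, 0, 0.2, -0.191, -0.184, 0, 0, 0, 0, 0.2]

```text
time: 13.0
tool_pos: [0.4439, 0.1101, 0.1964]
tcp_rot: [1.786, 2.583, 0.003]
wrist_force: [0.2, 0.3, 0.4]
width: 0.601
grip_force: 0.0
```

```bash
python3 -c "
from h import *
import pickle
c=pickle.load(open('wrist.pkl','rb'));print('bay2',pt(c,396*.64,349*.64,.01))
plan((.444,.109,.04,20.7))
c=wrist('w7'); print(proj(c,(.444,.109,.051))/.64)
im=c['color'].astype(int); print(im.shape)
cv2.imwrite('pics/w7.png',c['color'][100:270,140:370])"
```

```text
bay2 [0.5685 0.3025 0.01  ]
t 13.0 pos [0.4439 0.1101 0.1964] yaw 20.7 w 0.601 F [0.2 0.3 0.4] q [ 0.19 -0.12  2.11  0.    1.15 -0.17]
(0.444, 0.109, 0.04, 20.7) -> [-0.0011, -0.0006, 0.1564] [0.1, -0.0, -0.0]
[394.21875 291.09375]
(384, 512, 3)
```

View pics/w7.png

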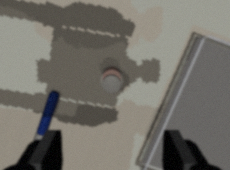

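The grey cap is at crop (111,83), within about 2 mm of the prediction, so I descend.

Call:
jog_arm:
  deltas: [0, -0.001, 0.04, 0, 0, 0, 0.2, 0, -0.001, 0.08, 0, 0, 0, 0.2, 0, -0.001, 0.115, 0, 0, 0, 0.2, 0, -0.001, 0.14, 0, 0, 0, 0.2, 0, -0.001, 0.156, 0, 0, 0, 0.2, 0, -0.001, 0.156, 0, 0, 0, 0.2, 0, -0.001, 0.156, 0, 0, 0, -1, 0, -0.001, 0.156, 0, 0, 0, -1]
  squeeze: 25

```text
time: 13.85
tool_pos: [0.4436, 0.11, 0.0409]
tcp_rot: [1.784, 2.584, 0.003]
wrist_force: [-0.4, -0.0, 0.2]
width: 0.27
grip_force: 0.3
```

Call:
jog_arm:
  deltas: [0, 0, 0, 0, 0, 0, -1, 0, 0, 0, 0, 0, 0, -1, 0, 0, 0, 0, 0, 0, -1, 0, 0, -0.03, 0, 0, 0, -1, 0, 0, -0.07, 0, 0, 0, -1, 0, 0, -0.11, 0, 0, 0, -1, 0, 0, -0.14, 0, 0, 0, -1, 0, 0, -0.14, 0, 0, 0, -1]

```text
time: 14.65
tool_pos: [0.4456, 0.1097, 0.1853]
tcp_rot: [1.782, 2.579, 0.011]
wrist_force: [0.9, -0.6, -0.1]
width: 0.252
grip_force: 24.7
```

```bash
python3 -c "
from h import *
plan((.568,.3025,.18,21))"
```

```text
t 14.65 pos [0.4456 0.1097 0.1853] yaw 20.7 w 0.252 F [ 0.9 -0.6 -0.1] q [ 0.19 -0.11  2.12 -0.    1.12 -0.17]
(0.568, 0.3025, 0.18, 21) -> [0.137, 0.1826, 0.007] [0.6, 0.1, -0.3]
```

Call:
jog_arm:
  deltas: [0.137, 0.183, 0, 0, 0, 0, -1, 0.137, 0.183, 0, 0, 0, 0, -1, 0.137, 0.183, 0, 0, 0, 0, -1, 0.137, 0.183, 0, 0, 0, 0, -1, 0.137, 0.183, 0, 0, 0, 0, -1, 0.137, 0.183, 0, 0, 0, 0, -1, 0.137, 0.183, 0, 0, 0, 0, -1, 0.137, 0.183, 0, 0, 0, 0, -1]

```text
time: 15.45
tool_pos: [0.5636, 0.3008, 0.1787]
tcp_rot: [-1.786, -2.584, 0.004]
wrist_force: [0.4, 0.4, -0.5]
width: 0.249
grip_force: 24.7
```

```bash
python3 -c "
from h import *
plan((.568,.3025,.046,21))"
```

```text
t 15.45 pos [0.5636 0.3008 0.1787] yaw 20.7 w 0.249 F [ 0.4  0.4 -0.5] q [ 0.45  0.25  1.76 -0.    1.14  0.09]
(0.568, 0.3025, 0.046, 21) -> [0.0001, 0.005, 0.1327] [-0.1, 0.0, -0.3]
```

Call:
jog_arm:
  deltas: [0, 0.004, 0.03, 0, 0, 0, -1, 0, 0.004, 0.07, 0, 0, 0, -1, 0, 0.004, 0.1, 0, 0, 0, -1, 0, 0.004, 0.12, 0, 0, 0, -1, 0, 0.004, 0.128, 0, 0, 0, -1, 0, 0.004, 0.1325, 0, 0, 0, -1, 0, 0.004, 0.1325, 0, 0, 0, -1]

```text
time: 16.15
tool_pos: [0.5687, 0.3031, 0.0478]
tcp_rot: [1.786, 2.584, 0.001]
wrist_force: [0.7, -0.2, -0.3]
width: 0.252
grip_force: 24.7
```

Call:
jog_arm:
  deltas: [0, 0, 0, 0, 0, 0, -0.2, 0, 0, 0, 0, 0, 0, -0.2, 0, 0, 0, 0, 0, 0, -0.2, 0, 0, -0.02, 0, 0, 0, -0.2, 0, 0, -0.06, 0, 0, 0, 0, 0, 0, -0.11, 0, 0, 0, 0.5, 0, 0, -0.15, 0, 0, 0, 1, 0, 0, -0.15, 0, 0, 0, 1]

```text
time: 16.95
tool_pos: [0.573, 0.3058, 0.2067]
tcp_rot: [1.781, 2.579, 0.021]
wrist_force: [1.2, 1.0, -0.1]
width: 0.974
grip_force: 0.0
```

```bash
python3 -c "
from h import *
plan((.368,-.302,.2,51))
c=wrist('w8')"
```

```text
t 16.95 pos [0.573  0.3058 0.2067] yaw 20.7 w 0.974 F [ 1.2  1.  -0.1] q [0.45 0.23 1.72 0.   1.17 0.09]
(0.368, -0.302, 0.2, 51) -> [-0.4959, -0.407, -0.0002] [0.9, 0.2, -30.3]
```

View pics/w8.png

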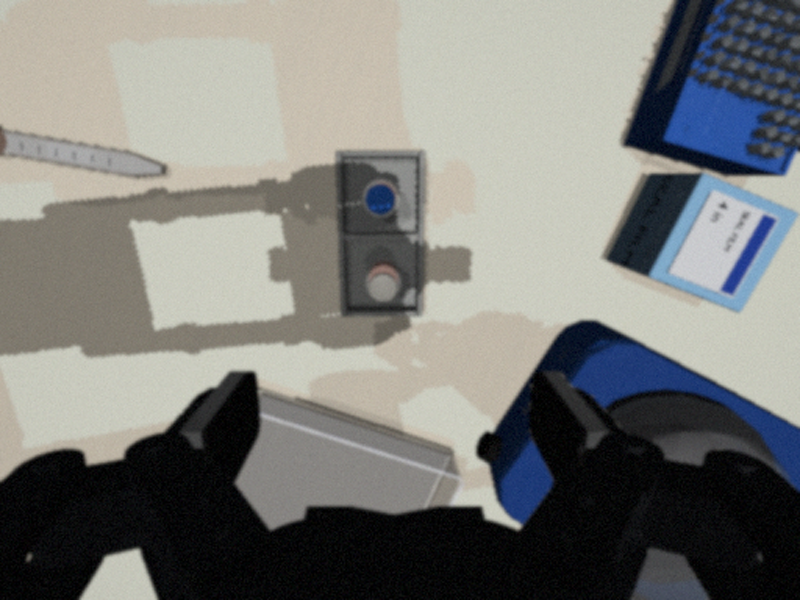

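Both vials stand upright, one per bay: blue at (380,199), grey at (383,287). Next the dish, where I first check where the fingertips sit when open.

Run:
```python
from h import *
import pickle
c=pickle.load(open("wrist.pkl","rb")); s=readout.read_state()
T=R.from_rotvec(s["tcp_rot"]).as_matrix(); p=s["tool_pos"]
for e in (.004,.01,.017,.022): print(e,proj(c,p+T@[.011,.0415,e])/.64,proj(c,p+T@[.011,-.0415,e])/.64)
plan((.368,-.302,.2,0))
```

```text
0.004 [524.53125 362.5    ] [254.84375 363.125  ]
0.01 [519.375   355.15625] [260.15625 355.78125]
0.017 [513.90625 347.34375] [265.9375 347.8125]
0.022 [510.15625 342.03125] [269.6875 342.5   ]
t 17.0 pos [0.5713 0.3049 0.203 ] yaw 20.7 w 1.002 F [0.2 0.  0.1] q [ 0.45  0.24  1.72 -0.    1.17  0.09]
(0.368, -0.302, 0.2, 0) -> [-0.4957, -0.405, -0.0014] [0.6, -0.2, 20.7]
```

Call:
jog_arm:
  deltas: [-0.496, -0.405, 0, 0, 0, 20.7, 1, -0.496, -0.405, 0, 0, 0, 20.7, 1, -0.496, -0.405, 0, 0, 0, 20.7, 1, -0.496, -0.405, 0, 0, 0, 20.7, 1, -0.496, -0.405, 0, 0, 0, 20.7, 1, -0.496, -0.405, 0, 0, 0, 20.7, 1, -0.496, -0.405, 0, 0, 0, 20.7, 1, -0.496, -0.405, 0, 0, 0, 20.7, 1]

```text
time: 17.8
tool_pos: [0.4396, -0.0772, 0.196]
tcp_rot: [-2.219, -2.222, 0.002]
wrist_force: [0.7, -0.8, 0.2]
width: 0.999
grip_force: 0.0
```

```bash
python3 -c "
from h import *
plan((.368,-.302,.15,0))"
```

```text
t 17.8 pos [ 0.4396 -0.0772  0.196 ] yaw 0.1 w 0.999 F [ 0.7 -0.8  0.2] q [-0.23 -0.14  2.13 -0.    1.15 -0.23]
(0.368, -0.302, 0.15, 0) -> [-0.2248, -0.0717, 0.046] [-0.1, -0.0, 0.1]
```

Call:
jog_arm:
  deltas: [-0.225, -0.072, 0.046, 0, 0, 0, 1, -0.225, -0.072, 0.046, 0, 0, 0, 1, -0.225, -0.072, 0.046, 0, 0, 0, 1, -0.225, -0.072, 0.046, 0, 0, 0, 1, -0.225, -0.072, 0.046, 0, 0, 0, 1, -0.225, -0.072, 0.046, 0, 0, 0, 1, -0.225, -0.072, 0.046, 0, 0, 0, 1]

```text
time: 18.5
tool_pos: [0.3683, -0.3006, 0.1498]
tcp_rot: [-2.222, -2.216, -0.0]
wrist_force: [0.3, 0.0, -0.5]
width: 1.0
grip_force: 0.0
```

Run:
```python
from h import *
plan((.368,-.302,.017,0))
c=wrist('w9'); p=proj(c,(.368,-.302,.014)); print(p)
u,v=p.astype(int); im=cv2.convertScaleAbs(c["color"],alpha=1.3)[v-70:v+70,u-90:u+90]
cv2.imwrite('pics/w9.png',cv2.resize(im,None,fx=4,fy=4))
```

```text
t 18.5 pos [ 0.3683 -0.3006  0.1498] yaw -0.1 w 1.0 F [ 0.3  0.  -0.5] q [-0.74 -0.03  2.12  0.    1.05 -0.74]
(0.368, -0.302, 0.017, 0) -> [-0.0017, -0.0, 0.1328] [-0.1, -0.1, -0.1]
[253.1 189.2]
```

View pics/w9.png

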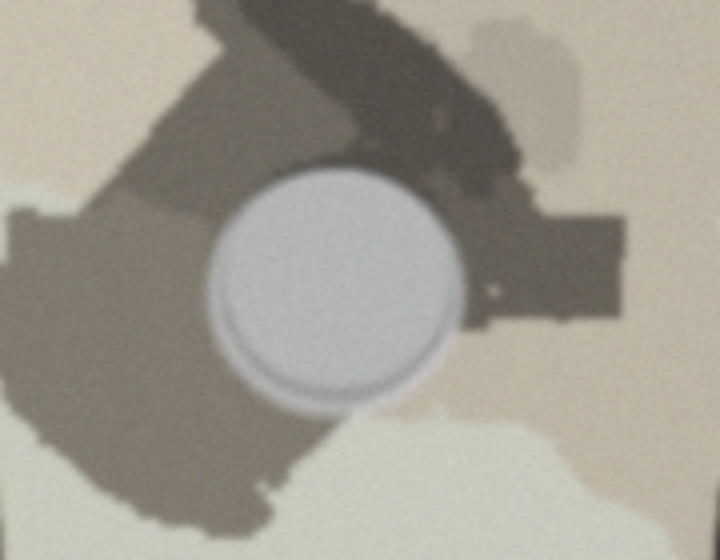

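The dish centre is at crop (340,288), about 4 mm left of the prediction, so I correct by -0.004 along tool y and descend.

Call:
jog_arm:
  deltas: [-0.003, -0.004, 0.04, 0, 0, 0, 1, -0.003, -0.004, 0.08, 0, 0, 0, 1, -0.003, -0.004, 0.11, 0, 0, 0, 1, -0.003, -0.004, 0.125, 0, 0, 0, 1, -0.003, -0.004, 0.133, 0, 0, 0, 1, -0.003, -0.004, 0.133, 0, 0, 0, 1, -0.003, -0.004, 0.133, 0, 0, 0, -1, -0.003, -0.004, 0.133, 0, 0, 0, -1]
  squeeze: 25

```text
time: 19.35
tool_pos: [0.3667, -0.3044, 0.0196]
tcp_rot: [2.219, 2.221, 0.0]
wrist_force: [0.3, 1.8, 18.4]
width: 0.691
grip_force: 14.4
```

Call:
jog_arm:
  deltas: [0, 0, 0, 0, 0, 0, -1, 0, 0, 0, 0, 0, 0, -1]

```text
time: 19.55
tool_pos: [0.3668, -0.3045, 0.02]
tcp_rot: [2.219, 2.22, 0.001]
wrist_force: [0.7, 2.8, 6.8]
width: 0.683
grip_force: 26.4
```

Call:
jog_arm:
  deltas: [0, 0, -0.01, 0, 0, 0, -1, 0, 0, -0.04, 0, 0, 0, -1, 0, 0, -0.08, 0, 0, 0, -1, 0, 0, -0.12, 0, 0, 0, -1, 0, 0, -0.15, 0, 0, 0, -1, 0, 0, -0.15, 0, 0, 0, -1]

```text
time: 20.15
tool_pos: [0.3685, -0.3068, 0.1749]
tcp_rot: [2.213, 2.213, 0.001]
wrist_force: [0.9, -0.8, -0.5]
width: 0.681
grip_force: 27.1
```

```bash
python3 -c "
from h import *
plan((.592,.06,.17,0))"
```

```text
t 20.15 pos [ 0.3685 -0.3068  0.1749] yaw 0.0 w 0.681 F [ 0.9 -0.8 -0.5] q [-0.75 -0.06  2.1  -0.    1.09 -0.75]
(0.592, 0.06, 0.17, 0) -> [0.3668, 0.2235, 0.0038] [0.5, 0.5, 0.0]
```

Call:
jog_arm:
  deltas: [0.366, 0.224, 0, 0, 0, 0, -1, 0.366, 0.224, 0, 0, 0, 0, -1, 0.366, 0.224, 0, 0, 0, 0, -1, 0.366, 0.224, 0, 0, 0, 0, -1, 0.366, 0.224, 0, 0, 0, 0, -1, 0.366, 0.224, 0, 0, 0, 0, -1, 0.366, 0.224, 0, 0, 0, 0, -1, 0.366, 0.224, 0, 0, 0, 0, -1]

```text
time: 20.95
tool_pos: [0.5746, 0.0392, 0.1681]
tcp_rot: [2.221, 2.222, -0.001]
wrist_force: [0.7, -1.4, 0.4]
width: 0.681
grip_force: 27.1
```

Call:
jog_arm:
  deltas: [0.025, 0.016, 0, 0, 0, 0, -1, 0.025, 0.016, 0, 0, 0, 0, -1, 0.025, 0.016, 0, 0, 0, 0, -1]

```text
time: 21.25
tool_pos: [0.5897, 0.0627, 0.1676]
tcp_rot: [-2.219, -2.223, 0.002]
wrist_force: [-0.3, 0.5, -1.2]
width: 0.681
grip_force: 27.1
```

```bash
python3 -c "
from h import *
plan((.592,.058,.025,0))"
```

```text
t 21.25 pos [0.5897 0.0627 0.1676] yaw 0.1 w 0.681 F [-0.3  0.5 -1.2] q [ 0.06  0.17  1.87 -0.    1.1   0.06]
(0.592, 0.058, 0.025, 0) -> [-0.0046, 0.0025, 0.1426] [-0.1, 0.0, 0.1]
```

Call:
jog_arm:
  deltas: [-0.005, 0.002, 0.04, 0, 0, 0, -1, -0.005, 0.002, 0.08, 0, 0, 0, -1, -0.005, 0.002, 0.11, 0, 0, 0, -1, -0.005, 0.002, 0.13, 0, 0, 0, -1, -0.005, 0.002, 0.138, 0, 0, 0, -1, -0.005, 0.002, 0.143, 0, 0, 0, -1, -0.005, 0.002, 0.143, 0, 0, 0, -1]

```text
time: 21.95
tool_pos: [0.5923, 0.0567, 0.0256]
tcp_rot: [2.222, 2.221, 0.0]
wrist_force: [0.7, 0.3, 0.1]
width: 0.682
grip_force: 27.1
```

Call:
jog_arm:
  deltas: [0, 0, 0, 0, 0, 0, 0.7, 0, 0, 0, 0, 0, 0, 0.7, 0, 0, 0, 0, 0, 0, 0.7, 0, 0, -0.01, 0, 0, 0, 0.7, 0, 0, -0.04, 0, 0, 0, 0.7, 0, 0, -0.08, 0, 0, 0, 0.7, 0, 0, -0.13, 0, 0, 0, 0, 0, 0, -0.17, 0, 0, 0, 0]

```text
time: 22.75
tool_pos: [0.5928, 0.0576, 0.1991]
tcp_rot: [2.219, 2.221, 0.003]
wrist_force: [0.7, 0.4, 0.2]
width: 0.52
grip_force: 0.0
```

```bash
python3 -c "
from h import *
plan((.35,.305,.2,99.6),(.35,.305,.2,-80.4))
c=read_camera('side'); print(proj(c,(.592,.058,.016)))
cv2.imwrite('pics/s1.png',c['color'])
import pickle; pickle.dump(c,open('s1.pkl','wb'))"
```

```text
t 22.75 pos [0.5928 0.0576 0.1991] yaw 0.0 w 0.52 F [0.7 0.4 0.2] q [0.05 0.15 1.83 0.   1.16 0.05]
(0.35, 0.305, 0.2, 99.6) -> [0.2476, -0.2427, -0.0016] [0.1, -0.1, 80.4]
(0.35, 0.305, 0.2, -80.4) -> [0.2476, -0.2427, -0.0016] [0.1, -0.1, 80.4]
[247.5 208.9]
```

Call:
jog_arm:
  deltas: [0.248, -0.243, 0, 0, 0, 80.4, 0, 0.248, -0.243, 0, 0, 0, 80.4, 0, 0.248, -0.243, 0, 0, 0, 80.4, 0, 0.248, -0.243, 0, 0, 0, 80.4, 0, 0.248, -0.243, 0, 0, 0, 80.4, 0, 0.248, -0.243, 0, 0, 0, 80.4, 0, 0.248, -0.243, 0, 0, 0, 80.4, 0, 0.248, -0.243, 0, 0, 0, 80.4, 0]

```text
time: 23.6
tool_pos: [0.3468, 0.3071, 0.1961]
tcp_rot: [-3.063, -0.691, -0.001]
wrist_force: [0.3, -0.8, 0.2]
width: 0.497
grip_force: 0.0
```

```bash
python3 -c "
from h import *
plan((.35,.305,.18,-80.4))"
```

```text
t 23.6 pos [0.3468 0.3071 0.1961] yaw -64.6 w 0.497 F [ 0.3 -0.8  0.2] q [ 0.67 -0.1   2.1   0.    1.15  1.8 ]
(0.35, 0.305, 0.18, -80.4) -> [0.0019, 0.0033, 0.0161] [-0.1, -0.0, 15.8]
```

Call:
jog_arm:
  deltas: [0.002, 0.003, 0.016, 0, 0, 15.8, 0, 0.002, 0.003, 0.016, 0, 0, 15.8, 0, 0.002, 0.003, 0.016, 0, 0, 15.8, 0, 0.002, 0.003, 0.016, 0, 0, 15.8, 0]

```text
time: 24.0
tool_pos: [0.3524, 0.3037, 0.1799]
tcp_rot: [-3.129, -0.274, -0.001]
wrist_force: [0.5, -0.3, -0.7]
width: 0.498
grip_force: 0.0
```

Run:
```python
from h import *
plan((.35,.305,.022,-80.4))
c=wrist('w10'); h=cv2.cvtColor(c["color"],cv2.COLOR_BGR2HSV)
m=cv2.inRange(h,(5,140,60),(20,255,255)); n,_,st,ce=cv2.connectedComponentsWithStats(m)
for i in range(1,n):
    if st[i,4]>40: print(st[i],ce[i].round(1),pt(c,*ce[i],.012))
print(proj(c,(.35,.305,.01)),proj(c,(.301,.297,.012)))
u,v=proj(c,(.35,.305,.01)).astype(int)
# brightness profile along tool y through middle
cv2.imwrite('pics/w10.png',cv2.convertScaleAbs(c["color"],alpha=1.3))
```

```text
t 24.0 pos [0.3524 0.3037 0.1799] yaw -80.0 w 0.498 F [ 0.5 -0.3 -0.7] q [ 0.66 -0.08  2.11  0.    1.11  2.05]
(0.35, 0.305, 0.022, -80.4) -> [-0.0023, -0.0016, 0.1579] [-0.0, -0.1, 0.4]
[242 226  17  13 180] [250.  232.4] [0.2944 0.296  0.012 ]
[250.7 180.2] [250.2 226.5]
```

View pics/w10.png

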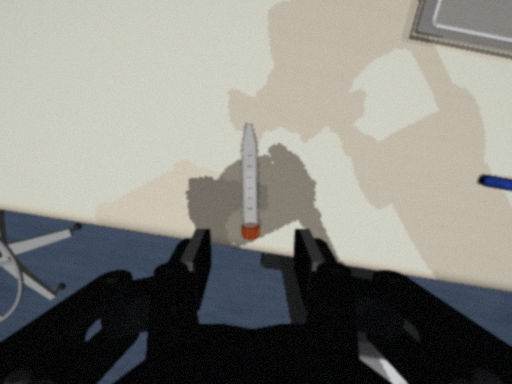

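The tube runs from (250,239) at the cap to (249,124) at the tip, with its middle at (249.5,181) as predicted.

Call:
jog_arm:
  deltas: [-0.002, -0.001, 0.04, 0, 0, 0, 0, -0.002, -0.001, 0.08, 0, 0, 0, 0, -0.002, -0.001, 0.12, 0, 0, 0, 0, -0.002, -0.001, 0.145, 0, 0, 0, 0, -0.002, -0.001, 0.158, 0, 0, 0, 0, -0.002, -0.001, 0.158, 0, 0, 0, 0, -0.002, -0.001, 0.158, 0, 0, 0, -1, -0.002, -0.001, 0.158, 0, 0, 0, -1]
  squeeze: 22

```text
time: 24.85
tool_pos: [0.3517, 0.3053, 0.0231]
tcp_rot: [-3.128, -0.27, -0.005]
wrist_force: [-1.3, -1.2, 5.0]
width: 0.176
grip_force: 26.3
```

Call:
jog_arm:
  deltas: [0, 0, 0, 0, 0, 0, -1, 0, 0, 0, 0, 0, 0, -1, 0, 0, 0, 0, 0, 0, -1, 0, 0, -0.02, 0, 0, 0, -1, 0, 0, -0.06, 0, 0, 0, -1, 0, 0, -0.11, 0, 0, 0, -1, 0, 0, -0.15, 0, 0, 0, -1, 0, 0, -0.15, 0, 0, 0, -1]

```text
time: 25.65
tool_pos: [0.3539, 0.3072, 0.1786]
tcp_rot: [-3.122, -0.269, -0.018]
wrist_force: [1.0, 1.3, 0.5]
width: 0.179
grip_force: 24.4
```

```bash
python3 -c "
from h import *
plan((.592,.136,.17,-90))"
```

```text
t 25.65 pos [0.3539 0.3072 0.1786] yaw -80.1 w 0.179 F [1.  1.3 0.5] q [ 0.66 -0.08  2.12  0.    1.1   2.06]
(0.592, 0.136, 0.17, -90) -> [0.2052, 0.2094, 0.0098] [-0.4, -0.7, 9.9]
```

Call:
jog_arm:
  deltas: [0.206, 0.21, 0.006, 0, 0, 9.8, -1, 0.206, 0.21, 0.006, 0, 0, 9.8, -1, 0.206, 0.21, 0.006, 0, 0, 9.8, -1, 0.206, 0.21, 0.006, 0, 0, 9.8, -1, 0.206, 0.21, 0.006, 0, 0, 9.8, -1, 0.206, 0.21, 0.006, 0, 0, 9.8, -1, 0.206, 0.21, 0.006, 0, 0, 9.8, -1, 0.206, 0.21, 0.006, 0, 0, 9.8, -1]

```text
time: 26.45
tool_pos: [0.5887, 0.1315, 0.164]
tcp_rot: [3.142, -0.002, -0.004]
wrist_force: [-0.9, 0.5, -0.2]
width: 0.178
grip_force: 24.4
```

```bash
python3 -c "
from h import *
plan((.592,.136,.026,-90))"
```

```text
t 26.45 pos [0.5887 0.1315 0.164 ] yaw -90.1 w 0.178 F [-0.9  0.5 -0.2] q [0.18 0.2  1.85 0.   1.1  1.75]
(0.592, 0.136, 0.026, -90) -> [0.0036, -0.0045, 0.138] [0.0, 0.1, -0.1]
```

Call:
jog_arm:
  deltas: [0.003, -0.0045, 0.03, 0, 0, 0, -1, 0.003, -0.0045, 0.07, 0, 0, 0, -1, 0.003, -0.0045, 0.1, 0, 0, 0, -1, 0.003, -0.0045, 0.12, 0, 0, 0, -1, 0.003, -0.0045, 0.13, 0, 0, 0, -1, 0.003, -0.0045, 0.135, 0, 0, 0, -1, 0.003, -0.0045, 0.1385, 0, 0, 0, -1, 0.003, -0.0045, 0.1385, 0, 0, 0, -1]

```text
time: 27.25
tool_pos: [0.5924, 0.1373, 0.0276]
tcp_rot: [-3.141, -0.002, -0.002]
wrist_force: [0.6, -0.2, -0.0]
width: 0.174
grip_force: 24.4
```

Call:
jog_arm:
  deltas: [0, 0, 0, 0, 0, 0, -0.3, 0, 0, 0, 0, 0, 0, -0.3, 0, 0, 0, 0, 0, 0, -0.3, 0, 0, -0.02, 0, 0, 0, -0.3, 0, 0, -0.06, 0, 0, 0, -0.3, 0, 0, -0.11, 0, 0, 0, -0.3, 0, 0, -0.16, 0, 0, 0, -0.3, 0, 0, -0.2, 0, 0, 0, -0.3]

```text
time: 28.05
tool_pos: [0.5928, 0.137, 0.2306]
tcp_rot: [-3.141, -0.001, -0.005]
wrist_force: [0.4, 0.3, -0.2]
width: 0.351
grip_force: 0.0
```

Run:
```python
from h import *
import pickle
plan()
c=read_camera("side"); t=read_camera("top"); pickle.dump((c,t),open("end.pkl","wb"))
print("side shape",c["color"].shape, "tray in wrist", proj(read_camera("wrist"),(.592,.1,.01)))
w=wrist("wend"); h=cv2.cvtColor(w["color"],cv2.COLOR_BGR2HSV)
m=cv2.inRange(h,(5,140,50),(20,255,255)); n,_,st,ce=cv2.connectedComponentsWithStats(m)
for i in range(1,n):
    if st[i,4]>40: print(st[i],pt(w,*ce[i],.012))
a=cv2.resize(c["color"][95:330,180:420],None,fx=2,fy=2); b=cv2.resize(w["color"],(320,240))
a=cv2.convertScaleAbs(a,alpha=1.3)
k=np.zeros((470,800,3),np.uint8); k[:,:480]=a; k[:240,480:]=b; k[240:470,480:]=cv2.resize(t["color"][150:290,110:305],(320,230))
cv2.imwrite("pics/end.png",k)
```

```text
t 28.05 pos [0.5928 0.137  0.2306] yaw -90.0 w 0.351 F [ 0.4  0.3 -0.2] q [0.19 0.15 1.77 0.   1.21 1.76]
side shape (384, 512, 3) tray in wrist [284.1 174.2]
[ 275    0  164   33 2862] [0.7581 0.0409 0.012 ]
[246 214  15  11 133] [0.5339 0.1367 0.012 ]
```

View pics/end.png

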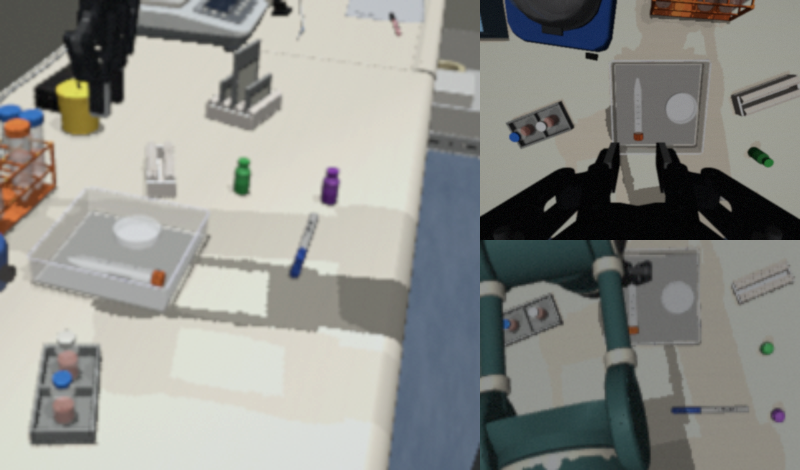

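The final picture shows the cassette in the rack, both vials upright in the caddy, and the dish and tube flat in the tray. The marker, tub and look-alikes are where they were.

```bash
python3 -c "
from workcell import finish_job
print(finish_job())"
```

```text
the job is handed in; nothing more can be done
None
```

I handed the job in at about 28 s, with the cassette fully home in the middle rack slot, one vial upright in each caddy bay, the dish and tube flat side by side in the tray, and the marker and yellow tub undisturbed.

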